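# Load a plate and its backing board into a tilted drilling jig

### The arm

A 6-joint arm with a two-finger parallel gripper is mounted at the origin on a cart in front of the work surface, level with it; the furniture and walls round the work are solid. World frame = base frame: x ahead of the robot, y to its left, z up, the work surface at z = 0. Lengths are in mm, angles in rad, forces in N, time in s.
With the tool pointing down it reaches from about 275 to 750 mm from the base axis. Payload 10.2 kg.
Tool frame: the origin (TCP) lies between the finger pads; the fingertips stand finger_overhang ahead of it and the grasp point (between the pads) lies 8 mm behind it (finger_overhang is the distance from the TCP to the fingertips, in mm); z points along the fingers, y is the direction in which the jaws open and shut (so a half turn about z gives the same grasp; the last joint's range is limited). The gripper opens to 88 mm and grips with 3 to 60 N. Pads are 18 mm wide; open, the fingers measure 123 mm over their backs; the gripper's body (75 mm by 187 mm) begins 45 mm behind the grasp point.
Start: joints at [-1.373, 0.313, 1.498, -0, 1.331, -0.223], TCP at [214.446, -479.212, 249.72] pointing down, gripper open.
Joint ranges: [-2.94, 2.94], [-0.97, 2.17], [0.19, 2.56], [-1.23, 4.37], [0.02, 3.11], [-2.88, 2.88]. Speed limits (rad/s): [2.39, 2.39, 3.01, 3.14, 3.14, 3.14].

### API

Orientations are given as a rotation vector (axis times angle).
In Python, from rig import * gives the robot as it stands. Calls block until the motion is done:
- move_ptp(position, orientation): joint-space move of the TCP to a pose.
- movel(position, rotation=None, v=150): straight line of the TCP; rotation=None keeps the orientation; v is the mean speed in mm/s.
- move_joints(angles): joint-space move.
- release() and grab(newtons=None): open the fingers fully, or close them until they stop; newtons is the grip in N (None keeps the last).
- pause(seconds).
- ik(position, orientation): joint angles nearest the present ones, or None.
- get_obs(): the state.
- camera(name): name is "scene" or "top"; returns the picture (384x512x3 uint8, red, green, blue); there is no depth.
- get_calibration(name): a dict with "intrinsics" (3x3 intrinsics, pixels), "k1" (the pictures are not rectified: a ray, as slopes to the right and down, at radius r is drawn at 1 + k1 r^2 times it, then the intrinsics apply), "xyz" and "rotation" of the camera in the world. Camera axes: x right, y down, z forward; pixel columns grow to the right and rows downward; lengths in mm; the calibration is good to about 2 mm. A picture is of the moment at which its call begins. get_calibration takes no time and is no camera call.
A pose or a line that the arm cannot do raises PlanningError and nothing moves.
- finish_job(): hands the job in, once; it reports no verdict.
The state is a dict: "t": time; "q": joint angles; "joint_vel": joint speeds; "tau": joint torques, N m; "eef_pos": TCP position; "orientation": TCP orientation; "force": force on the tool from outside, world axes, zero at the start; "wrist_torque": the same for the moment, N m; "gripper_width": opening from 0.0 (shut) to 1.0 (fully open).
Only numpy, scipy, OpenCV 4.12 (cv2) and the standard library are available. Lean on these libraries where they do the work, as an engineer would, in place of code of your own. Each camera call takes 0.05 s, during which the arm holds its last target.

### The job

Load the tilted drilling jig: lay the plywood backing board on its sloping bed first, then the aluminium plate on top of the board, squaring each one home against both steel fences (long edge along the side fence, short edge on the low fence) and letting go of it before you go on. Then press the red handle of the toggle clamp all the way down so that its rubber tip holds the stack. Leave the other things on the bench where they are.

Things in the scene. Friction and masses are not known exactly. Their poses are not given: they have to be found in the camera images.
- jig_bed: Sloping dark steel bed (30 degrees, down towards the robot) of a grey tilting jig bolted to the bench. Origin: corner on the bed's face where the inner faces of the two steel fences meet; x up the slope, y left along the low fence, z square out of the bed. Bed: x -86..131, y -110..35 mm. A sheet that is home covers x 0..100, y -56..0 mm. A sheet laid on it may stay or slide down to the low fence.
- low_fence (a point): Middle of the upper inner edge of the low fence, a steel bar across the slope: inner face at x = 0, y -82..-8 mm, 14 mm thick, 20 mm above the bed (bed frame).
- side_fence (a point): Middle of the side fence at its upper inner edge (in the gap): two steel blocks in line up the slope on the left, inner faces at y = 0, one at x 8..26, one at x 80..104 mm, 14 mm thick, 20 mm above the bed (bed frame). The 54 mm gap between them leaves room for a finger.
- backing_board: Plywood board, 100 x 56 x 12 mm, loose, flat on the bench. Origin at the centre of its underside, x along its 100 mm, z up.
- metal_plate: Aluminium plate with two marked-out hole centres on top, 100 x 56 x 8 mm, loose, flat on the bench. Origin at the centre of its underside, x along its 100 mm, z up.
- clamp_handle (a joint): Hinge of the toggle clamp's handle, axis along the bed's y: 0 = fully raised (open), 1.13 rad = pressed down on its stop (shut). It stays where it is left; a light push (2 to 8 N on the grip) swings it down towards the bench and the robot, and the arm brings the rubber tip down over the low fence onto the stack.
- clamp_grip (a point): Middle of the red round grip (17 mm thick, 52 mm long) on the clamp's handle, on its axis, 68 mm from the handle's pivot; the grip points away from the pivot, towards the robot.
- clamp_pivot (a point): Axis of the clamp handle's pivot; at x -64, y -28, z 33.5 mm in the frame of the bed.
- clamp_tip: Sprung black rubber tip of the clamp arm, 13 mm across, origin at the centre of its face. Open, the arm stands upright in front of the low fence, up to 105 mm above the bed, at bed x -60..-5 mm, y -28 mm; shut, the tip presses with about 3 N on a 20 mm stack, 36 mm up from the low fence.
- oil_can: Blue oil can with thin spout, 192 mm high to the spout's tip; its 70 mm round body stands 25 mm towards -y of its origin (on the bench). To be left alone.
- paint_marker: White and black paint marker, 132 mm long, 16 mm thick, origin under its centre. To be left alone.
- hex_key: Black hex key, 98 x 34 x 8 mm, origin under its centre. To be left alone.
- lock_nut: Black waisted lock nut, 34 mm across, 26 mm high, origin under its centre. To be left alone.

How it is judged (in metres and radians):
On the way, in this order (a step that is already met when the one before it is completed fails the run):
1. the backing board lies on the bed, squared against both fences and let go (x of backing_board in the frame of jig_bed between 0.048 and 0.0525 m and y of backing_board in the frame of jig_bed between -0.0305 and -0.026 m and z of backing_board in the frame of jig_bed between -0.002 and 0.0025 m and angle between the x axis of backing_board and the x axis of jig_bed, either way round below 0.03 rad and contact force between the fingers and backing_board below 0.3 N), for 0.2 s.
2. the aluminium plate lies on the board, both squared against both fences and let go, the clamp still open (x of backing_board in the frame of jig_bed between 0.048 and 0.0525 m and y of backing_board in the frame of jig_bed between -0.0305 and -0.026 m and z of backing_board in the frame of jig_bed between -0.002 and 0.0025 m and angle between the x axis of each of backing_board, metal_plate and the x axis of jig_bed, either way round below 0.03 rad and x of metal_plate in the frame of jig_bed between 0.048 and 0.0525 m and y of metal_plate in the frame of jig_bed between -0.0305 and -0.026 m and z of metal_plate in the frame of jig_bed between 0.01 and 0.0145 m and contact force between the fingers and metal_plate below 0.3 N and value of joint clamp_handle below 0.6 rad), for 0.2 s.
At the end, for the whole second after the job is handed in: The board lies on the bed and the plate on the board (heights within about 2 mm), both with their edges within 2.5 mm of the two fences and parallel to them within 0.03 rad, at rest; the clamp handle is down (joint over 1.05 rad) and the rubber tip presses on the plate with more than 1.5 N (x of backing_board in the frame of jig_bed between 0.048 and 0.0525 m and y of backing_board in the frame of jig_bed between -0.0305 and -0.026 m and z of backing_board in the frame of jig_bed between -0.002 and 0.0025 m and angle between the x axis of each of backing_board, metal_plate and the x axis of jig_bed, either way round below 0.03 rad and x of metal_plate in the frame of jig_bed between 0.048 and 0.0525 m and y of metal_plate in the frame of jig_bed between -0.0305 and -0.026 m and z of metal_plate in the frame of jig_bed between 0.01 and 0.0145 m and value of joint clamp_handle above 1.05 rad and contact force between clamp_tip and metal_plate above 1.5 N and linear speed of metal_plate below 0.01 m/s); the robot touches nothing.
It fails at once if the oil can is moved by more than 25 mm (distance of oil_can from where it was at the start of the episode above 0.025 m).
It fails at once if the paint marker is moved by more than 25 mm (distance of paint_marker from where it was at the start of the episode above 0.025 m).
It fails at once if the hex key is moved by more than 25 mm (distance of hex_key from where it was at the start of the episode above 0.025 m).
It fails at once if the lock nut is moved by more than 25 mm (distance of lock_nut from where it was at the start of the episode above 0.025 m).
It also fails if it takes over 72 s, if anything falls off the work surface, if the arm or the gripper's body presses on something with over 40 N, if the wrist force passes 120 N, or if a joint passes its speed limit or range.

## Working session

There is one attempt and no reset: what is moved stays moved. The work goes in short steps, each a Python script; the robot and the scene stay as the last script left them, time stands still between calls to the robot, and variables do not carry over. Pictures are saved under pics/ and viewed, and the job is handed in when it is done.

```bash
ls; mkdir -p pics; python3 - <<'E'
from rig import *
import cv2
for n in("scene","top"):
    im=camera(n); cv2.imwrite(f"pics/{n}0.png",im[:,:,::-1]); c=get_calibration(n); print(n,c)
o=get_obs(); print(o)
E
```

```text
pics
scene {'intrinsics': array([[442.87849425,   0.        , 253.61381985],
       [  0.        , 442.87849425, 191.60236536],
       [  0.        ,   0.        ,   1.        ]]), 'k1': -0.14941975659466875, 'xyz': array([125.48197903, 806.66112174, 722.62691543]), 'rotation': array([-0.58856778,  2.48431142, -1.42182018])}
top {'intrinsics': array([[418.67169543,   0.        , 252.9314434 ],
       [  0.        , 418.67169543, 187.43781296],
       [  0.        ,   0.        ,   1.        ]]), 'k1': 0.03466652643511685, 'xyz': array([ 473.92422006, -118.61245492, 1186.10153387]), 'rotation': array([-2.17016191,  2.19253162, -0.12306546])}
{'t': 0.1, 'q': array([-1.37336988e+00,  3.13385855e-01,  1.49831291e+00, -3.88161366e-05,
        1.33098766e+00, -2.23413979e-01]), 'joint_vel': array([-0.00044133, -0.00267925, -0.00196144,  0.00081634,  0.00095813,
       -0.00123093]), 'tau': array([ 2.21142851e-03, -4.02818406e+01, -2.52639949e+01,  6.94950856e-02,
        3.42777162e-02, -7.08271909e-05]), 'eef_pos': array([ 214.41243972, -479.01117422,  249.2406257 ]), 'orientation': array([-3.07122621e+00, -6.55972816e-01,  3.68778870e-05]), 'force': array([-0.24466658, -0.16966235,  0.6659412 ]), 'wrist_torque': array([-0.03238347,  0.02324865,  0.01514629]), 'gripper_width': 0.9964765375660779}
```

View pics/scene0.png

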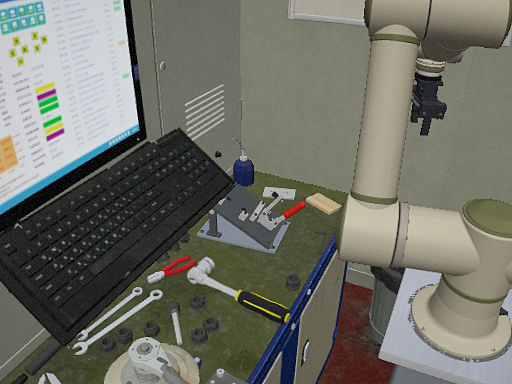

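View pics/top0.png

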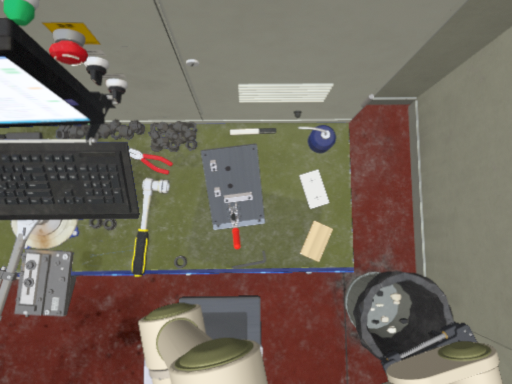

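The top view shows the board at about (317,240), the plate at (314,188), the jig at (234,185), and the red grip at (236,238). I'll zoom in.

```bash
python3 - <<'E'
import cv2
a=cv2.imread("pics/top0.png")[115:275,185:355]; cv2.imwrite("pics/top0z.png",cv2.resize(a,None,fx=3.7,fy=3.7,interpolation=cv2.INTER_CUBIC))
a=cv2.imread("pics/scene0.png")[130:260,190:350]; cv2.imwrite("pics/scene0z.png",cv2.resize(a,None,fx=4.5,fy=4.5,interpolation=cv2.INTER_CUBIC))
E
```

```text
(no output)
```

View pics/top0z.png

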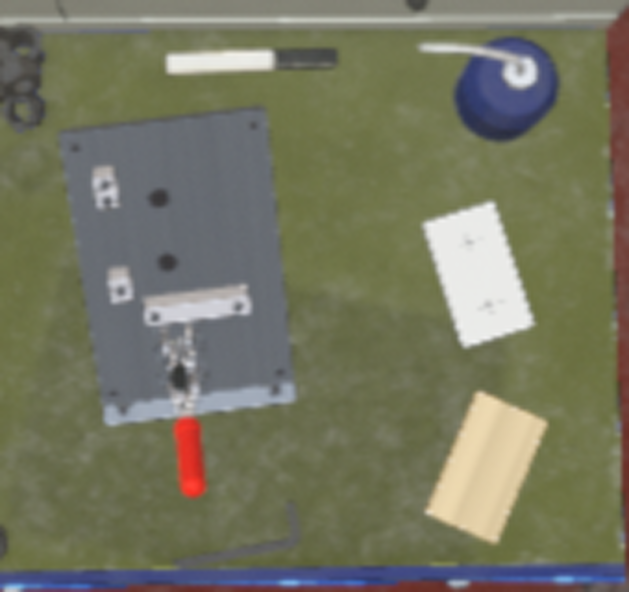

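View pics/scene0z.png

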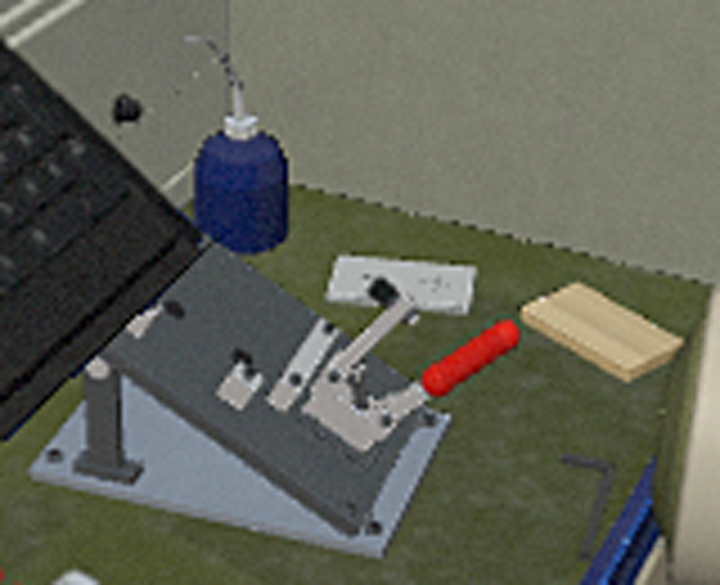

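```bash
cat > h.py <<'E'
import cv2,numpy as np
from scipy.spatial.transform import Rotation as R
from scipy.optimize import least_squares
def ray(cal,px):
    d=np.array([cal["k1"],0,0,0,0.]); 
    p=cv2.undistortPoints(np.array(px,float).reshape(-1,1,2),cal["intrinsics"],d).reshape(-1,2)
    return R.from_rotvec(cal["rotation"]).apply(np.c_[p,np.ones(len(p))])
def onz(cal,px,z):
    d=ray(cal,px); c=np.array(cal["xyz"]); s=(z-c[2])/d[:,2]; return c+d*s[:,None]
def proj(cal,P):
    Rm=R.from_rotvec(cal["rotation"]).as_matrix().T; 
    p=cv2.projectPoints(np.array(P,float).reshape(-1,3),cv2.Rodrigues(Rm)[0],-Rm@np.array(cal["xyz"]),cal["intrinsics"],np.array([cal["k1"],0,0,0,0.]))[0]
    return p.reshape(-1,2)
E
python3 - <<'E'
import rig; print([n for n in dir(rig) if n[0]!='_'])
from rig import *
print(get_obs().keys(), [ (k,v) for k,v in vars(rig).items() if 'over' in k.lower()])
import cv2,numpy as np
from h import *
c=get_calibration("top")
im=cv2.imread("pics/top0.png"); hsv=cv2.cvtColor(im,cv2.COLOR_BGR2HSV)
roi=np.zeros(im.shape[:2],np.uint8); roi[160:265,290:345]=1
def rect(m,name,z):
    cs,_=cv2.findContours(m.astype(np.uint8),cv2.RETR_EXTERNAL,cv2.CHAIN_APPROX_NONE); k=max(cs,key=cv2.contourArea)
    w=onz(c,k.reshape(-1,2),z)[:,:2].astype(np.float32)
    M=cv2.moments(k); ce=onz(c,[[M['m10']/M['m00'],M['m01']/M['m00']]],z)[0]
    r=cv2.minAreaRect(w); print(name,cv2.contourArea(k),r,ce); print(cv2.boxPoints(r).round(1).tolist())
rect((roi==1)&(hsv[...,2]>190)&(hsv[...,1]<40),"plate",8)
rect((roi==1)&(hsv[...,2]>130)&(hsv[...,1]>50)&(hsv[...,0]<26),"board",12)
for (u,v) in [(215,165),(230,240),(290,200),(222,225)]: print(u,v,im[v,u],hsv[v,u])
a=im[135:250,195:275]; cv2.imwrite("pics/jigz.png",cv2.resize(a,None,fx=5.2,fy=5.2,interpolation=cv2.INTER_CUBIC)); print(a.shape)
a=cv2.imread("pics/scene0.png")[170:260,190:310]; cv2.imwrite("pics/jigs.png",cv2.resize(a,None,fx=6.5,fy=6.5,interpolation=cv2.INTER_CUBIC))
E
```

```text
['PlanningError', 'camera', 'finger_overhang', 'finish_job', 'get_calibration', 'get_obs', 'grab', 'ik', 'move_joints', 'move_ptp', 'movel', 'pause', 'release']
dict_keys(['t', 'q', 'joint_vel', 'tau', 'eef_pos', 'orientation', 'force', 'wrist_torque', 'gripper_width']) [('finger_overhang', 11.0)]
plate 653.0 ((580.3969116210938, -312.6671142578125), (99.17359161376953, 56.797794342041016), 16.924705505371094) [ 580.21985263 -312.94025919    8.        ]
[[524.7000122070312, -299.8999938964844], [541.2000122070312, -354.29998779296875], [636.0999755859375, -325.3999938964844], [619.5999755859375, -271.1000061035156]]
board 751.0 ((434.69232177734375, -314.368896484375), (61.497642517089844, 102.91151428222656), 65.358154296875) [ 434.37672686 -314.36102289   12.        ]
[[375.1000061035156, -320.8999938964844], [468.6000061035156, -363.79998779296875], [494.29998779296875, -307.8999938964844], [400.70001220703125, -265.0]]
215 165 [182 178 178] [120   6 182]
230 240 [ 75 107 104] [ 33  76 107]
290 200 [ 80 110 106] [ 34  70 110]
222 225 [185 171 161] [108  33 185]
(115, 80, 3)
```

View pics/jigz.png

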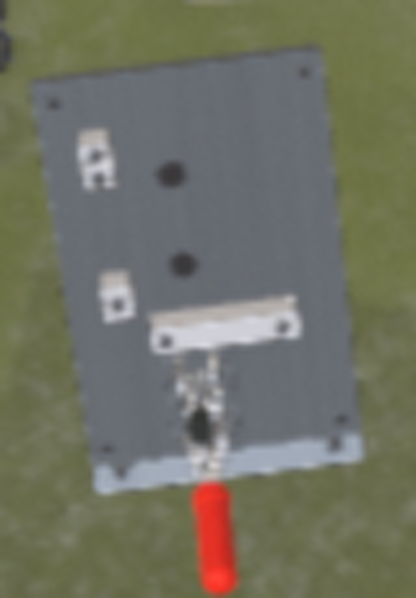

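View pics/jigs.png

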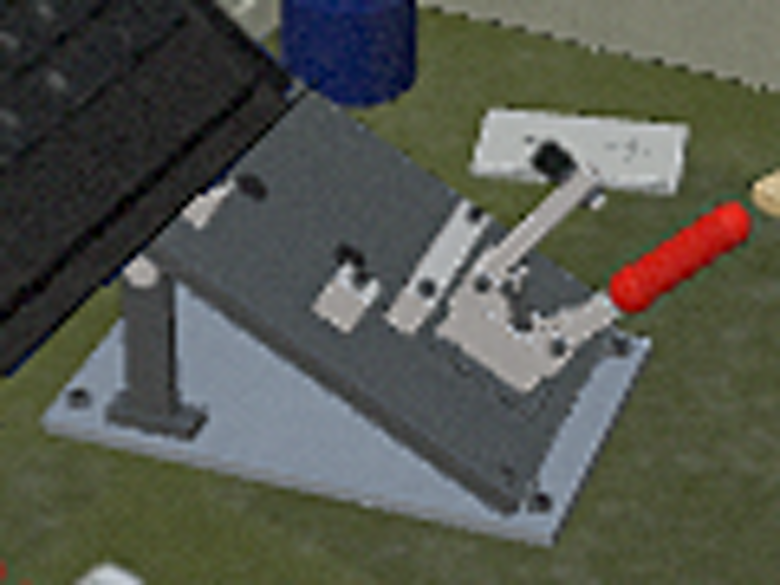

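```bash
cat > jig.py <<'E'
from h import *
def T(p):
    ps=p[3]; xa=np.array([np.cos(ps)*np.cos(np.pi/6),np.sin(ps)*np.cos(np.pi/6),.5]); ya=np.array([-np.sin(ps),np.cos(ps),0]); 
    return np.c_[xa,ya,np.cross(xa,ya)],np.array(p[:3])
E
python3 - <<'E'
from rig import *
from jig import *
ct,cs=get_calibration("top"),get_calibration("scene")
top=[((131,35,0),(32,80)),((131,-110,0),(322,47)),((-86,35,0),(93,470)),((-86,-110,0),(360,433)),((0,-8,20),(152,326)),((0,-82,20),(298,309)),((80,0,20),(115,187)),((104,0,20),(108,140)),((8,0,20),(133,318)),((26,0,20),(127,278))]
sc=[((131,-110,0),(318,93)),((-86,35,0),(508,500)),((0,-82,20),(460,202)),((0,-8,20),(388,308)),((-86,-110,0),(608,342))]
B=np.array([a[0] for a in top],float); pt=np.array([a[1] for a in top])/5.2+[195,135]-.4
Bs=np.array([a[0] for a in sc],float); ps=np.array([a[1] for a in sc])/6.5+[190,170]-.4
def f(p,w=1):
    M,o=T(p); return np.r_[(proj(ct,B@M.T+o)-pt).ravel(),w*(proj(cs,Bs@M.T+o)-ps).ravel()]
for w in (0,1):
    r=least_squares(f,[450,-60,60,0.1],args=(w,),loss='soft_l1',x_scale=[1,1,1,.01]); print(w,r.x); print(f(r.x).reshape(-1,2).round(1).tolist())
E
```

```text
0 [ 5.61299897e+02 -5.27947456e+01  6.56404258e+01  1.12821626e-01]
[[-0.5, 0.4], [0.3, 0.0], [-0.3, -0.8], [0.3, -0.1], [-0.1, 0.4], [-0.3, 0.2], [-0.1, -0.5], [0.0, -0.1], [0.2, -0.4], [0.4, 1.1], [-14.2, -11.1], [2.7, 0.7], [1.6, -0.4], [3.5, -2.8], [3.2, -4.5]]
1 [ 5.63390124e+02 -5.20448876e+01  5.59510946e+01  1.07747578e-01]
[[-0.1, 0.2], [0.1, 0.1], [-0.5, -1.5], [-0.2, -0.6], [-0.2, -0.1], [-0.6, -0.1], [0.0, -0.8], [0.1, -0.4], [0.1, -0.9], [0.4, 0.6], [-14.7, -8.2], [1.6, 3.7], [0.9, 2.5], [2.7, 0.2], [2.4, -1.6]]
```

```bash
python3 - <<'E'
from rig import *
from jig import *
ct,cs=get_calibration("top"),get_calibration("scene")
top=[((131,35,0),(32,80)),((131,-110,0),(322,47)),((0,-8,20),(152,326)),((0,-82,20),(298,309)),((80,0,20),(115,187)),((104,0,20),(108,140)),((8,0,20),(133,318)),((-86,35,0),(93,470)),((-86,-110,0),(360,433))]
sc=[((-86,35,0),(508,500)),((0,-82,20),(460,202)),((0,-8,20),(388,308)),((-86,-110,0),(608,342)),((26,0,20),(343,262))]
B=np.array([a[0] for a in top],float); pt=np.array([a[1] for a in top])/5.2+[195,135]-.4
Bs=np.array([a[0] for a in sc],float); ps=np.array([a[1] for a in sc])/6.5+[190,170]-.4
def f(p):
    M,o=T(p); return np.r_[(proj(ct,B@M.T+o)-pt).ravel(),(proj(cs,Bs@M.T+o)-ps).ravel()]
r=least_squares(f,[450,-60,60,0.1],loss='soft_l1',x_scale=[1,1,1,.01]); print(r.x); print(f(r.x).reshape(-1,2).round(1).tolist())
np.save("jig.npy",r.x); M,o=T(r.x)
pts={}
def box(x0,x1,y0,y1,z0=0,z1=20): return [[(x0,y0,z),(x1,y0,z),(x1,y1,z),(x0,y1,z)] for z in (z0,z1)]
polys=[box(-86,131,-110,35)[0]]+box(-14,0,-82,-8)+box(8,26,0,14)+box(80,104,0,14)
for n,c,(x0,y0,x1,y1) in (("top",ct,(190,130,290,260)),("scene",cs,(190,150,330,260))):
    im=cv2.imread(f"pics/{n}0.png")[y0:y1,x0:x1]; s=5 if n=="scene" else 4.5; im=cv2.resize(im,None,fx=s,fy=s,interpolation=cv2.INTER_CUBIC)
    for q in polys:
        p=(proj(c,np.array(q)@M.T+o)-[x0,y0]+.5)*s
        cv2.polylines(im,[p.round().astype(int)],True,(0,255,255),1)
    cv2.imwrite(f"pics/ov_{n}.png",im)
E
```

```text
[ 5.63017032e+02 -5.22288367e+01  6.13691187e+01  1.09917964e-01]
[[-0.4, -0.0], [0.1, -0.2], [-0.2, -0.2], [-0.5, -0.2], [-0.1, -0.9], [0.0, -0.6], [0.0, -1.0], [-0.5, -1.4], [0.0, -0.6], [1.9, 2.0], [1.0, 0.9], [2.8, -1.5], [2.6, -3.2], [0.6, 1.3]]
```

View pics/ov_top.png

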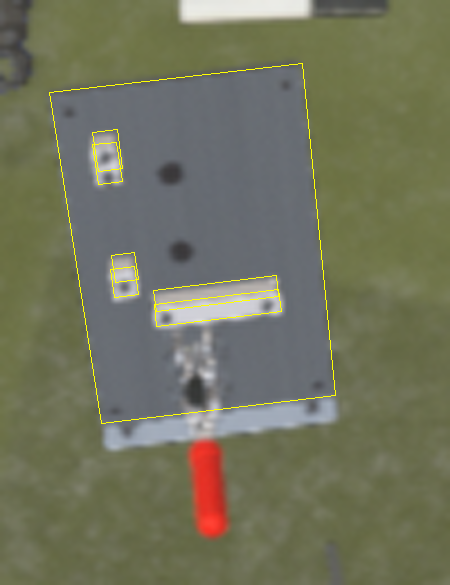

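View pics/ov_scene.png

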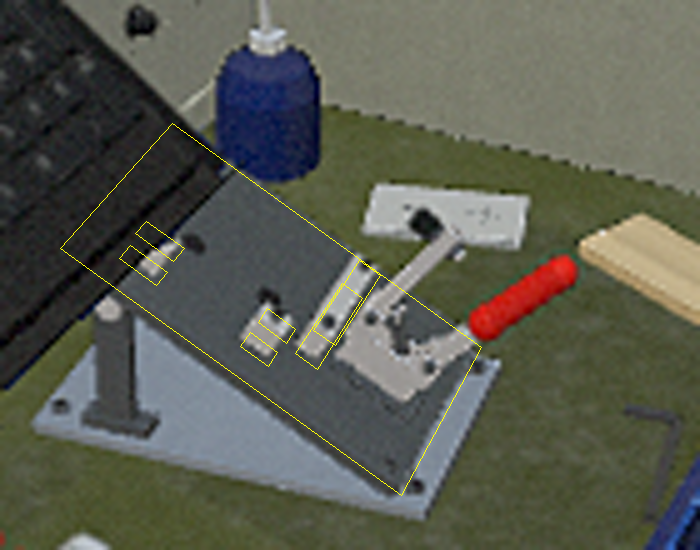

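```bash
cat > rb.py <<'E'
from rig import *
from jig import *
J=np.load("jig.npy"); M,O=T(J)
def W(b): return M@np.array(b,float)+O
def down(a,s=1):  # tool down; tool x along world angle a
    x=s*np.array([np.cos(a),np.sin(a),0]); z=np.array([0,0,-1.]); return R.from_matrix(np.c_[x,np.cross(z,x),z]).as_rotvec()
def jigori(s=1,M=M):
    x=s*M[:,0]; z=-M[:,2]; return R.from_matrix(np.c_[x,np.cross(z,x),z]).as_rotvec()
def F(n=1): return np.mean([get_obs()["force"] for _ in range(n)],0)
def guard(d,maxd,thr,step=1.0,v=25,f0=None,verbose=True):
    """step along world unit d until opposing force change > thr"""
    f0=F() if f0 is None else f0; d=np.array(d,float); p0=get_obs()["eef_pos"].copy(); k=0; tr=[]
    while k*step<maxd:
        k+=1; movel(p0+d*step*k,None,v=v); df=-(F()-f0)@d; tr.append(round(float(df),1))
        if df>thr: break
    if verbose: print("guard",k*step,tr,"t",get_obs()["t"])
    return k*step
E
python3 - <<'E'
from rb import *
print(F(),finger_overhang)
for s in (1,-1):
    print(s,[ik(p,o) is None and None or np.round(ik(p,o),2) for p,o in [((434,-315,110),down(np.radians(-24.6),s)),((434,-315,13),down(np.radians(-24.6),s)),((580,-313,13),down(np.radians(-16.9),s)),(W((63,-31,110)),jigori(s)),(W((53,-28,13)),jigori(s)),(W((120,-28,13)),jigori(s))]])
print(W((0,0,0)),W((53,-28,13)))
E
```

```text
[-0.24466658 -0.16966235  0.6659412 ] 11.0
1 [array([-0.85,  0.49,  1.64, -0.  ,  1.02,  1.15]), array([-0.85,  0.64,  1.69, -0.  ,  0.81,  1.15]), array([-0.67,  0.85,  1.27,  0.  ,  1.02,  1.19]), array([-0.47,  0.27,  1.82,  0.46,  0.65,  0.68]), array([-0.42,  0.48,  1.79,  0.58,  0.48,  0.58]), array([-0.36,  0.53,  1.6 ,  0.43,  0.58,  0.79])]
-1 [array([-0.85,  0.49,  1.64,  0.  ,  1.02, -1.99]), array([-0.85,  0.64,  1.69,  0.  ,  0.81, -1.99]), array([-0.67,  0.85,  1.27, -0.  ,  1.02, -1.95]), array([-0.47,  0.27,  1.82,  0.46,  0.65, -2.46]), array([-0.42,  0.48,  1.79,  0.58,  0.48, -2.57]), array([-0.36,  0.53,  1.6 ,  0.43,  0.58, -2.35])]
[563.01703191 -52.22883669  61.36911867] [605.25011649 -75.73787885  99.12744892]
```

```bash
python3 - <<'E'
from rb import *
a=np.radians(-24.6); ux=np.array([np.cos(a),np.sin(a)])
c=np.array([434.,-315.2])+3*ux
release()
move_ptp((*c,110),down(a)); print(get_obs()["t"],get_obs()["eef_pos"])
movel((*c,25),v=150); movel((*c,13.0),v=50); print(F(),get_obs()["eef_pos"])
grab(12); o=get_obs(); print(o["gripper_width"],o["force"],o["t"])
movel((*c,60),v=100); o=get_obs(); print(o["gripper_width"],o["force"],o["t"])
im=camera("top"); cv2.imwrite("pics/g1.png",cv2.resize(im[150:290,230:400,::-1],None,fx=4,fy=4,interpolation=cv2.INTER_CUBIC))
E
```

```text
1.5667 [ 436.57750311 -317.09891585  110.39683943]
[ 0.25344755 -0.16287765 -0.29173882] [ 436.67745714 -316.37366908   12.87624049]
0.6330924205494878 [ 0.86329146 -0.85564188  0.64098137] 3.2583
0.6300240933208595 [ 0.52732413  0.04193347 -0.18279072] 3.875
```

View pics/g1.png

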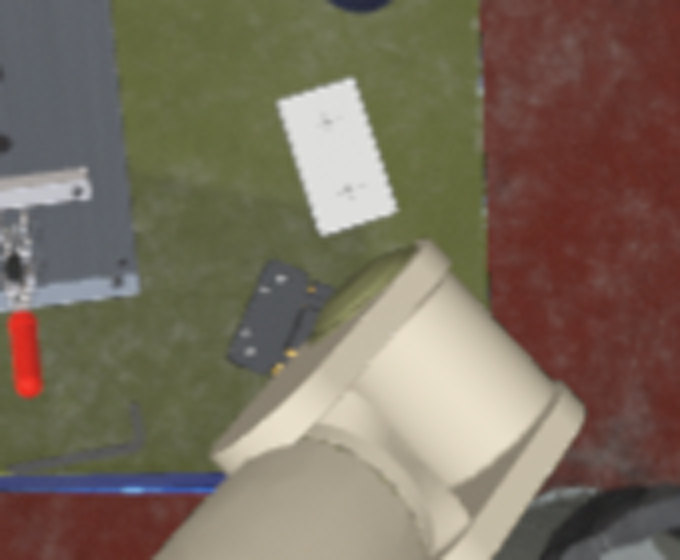

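```bash
python3 - <<'E'
from rb import *
p=get_obs()["eef_pos"]; movel((p[0],p[1],210),v=200)
move_ptp(W((63,-32,120)),jigori()); o=get_obs(); print(o["t"],o["eef_pos"],W((63,-32,120)),o["force"],o["gripper_width"])
movel(W((60,-32,22)),v=120)
for n in("top","scene"):
    im=camera(n); s=im[130:260,180:300] if n=="top" else im[130:260,190:350]; cv2.imwrite(f"pics/p1{n}.png",cv2.resize(s[:,:,::-1],None,fx=4.5,fy=4.5,interpolation=cv2.INTER_CUBIC))
print(get_obs()["t"],get_obs()["force"])
E
```

```text
5.8417 [561.20553411 -85.46402321 196.69979716] [561.11976093 -84.63251411 196.79216712] [ 0.53478035 -0.27529086  0.71450194] 0.6322684333687522
6.9083 [ 0.65728343 -0.20799135 -0.98416805]
```

View pics/p1scene.png

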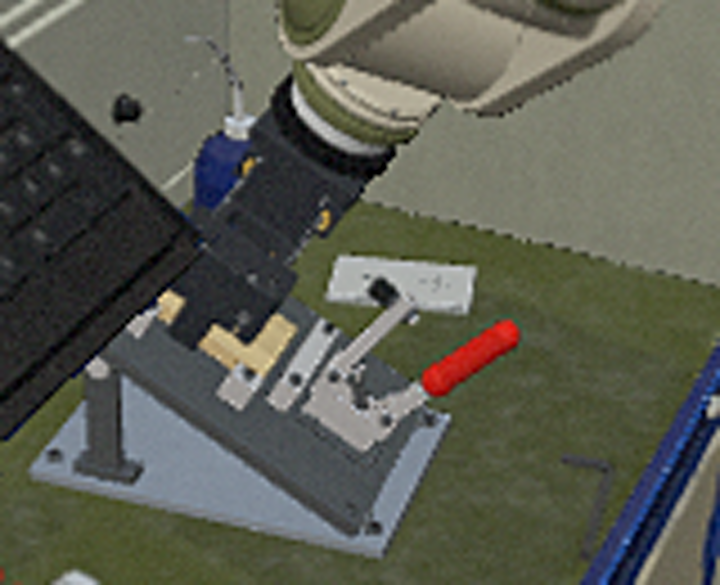

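View pics/p1top.png

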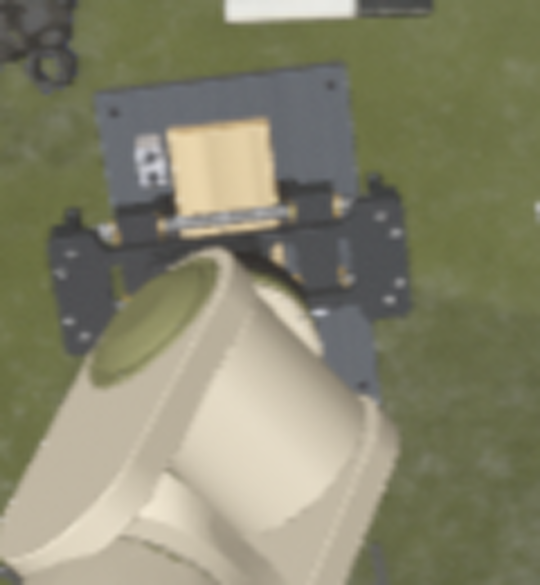

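The scene view shows the board held between the fences, clear of the clamp arm: its low edge is around (265,355) and the low fence around (305,365). In the top view its left edge is at about (172,190), just right of the upper side block at (150,160). Next I'll lower it and push it home under force feedback.

```bash
python3 - <<'E'
from rb import *
guard(-M[:,2],16,4,step=1.0,v=25)
o=get_obs(); print("bed pose TCP",M.T@(o["eef_pos"]-O),o["force"],o["gripper_width"])
E
```

```text
guard 7.0 [-0.2, 1.0, 1.2, 1.3, 0.2, 0.6, 8.0] t 8.6583
bed pose TCP [ 60.57246695 -32.24172234  15.8983322 ] [-4.76034789 -0.63489408  5.11482896] 0.6334768850903117
```

```bash
python3 - <<'E'
from rb import *
b=lambda: (M.T@(get_obs()["eef_pos"]-O)).round(2)
p=get_obs()["eef_pos"]; movel(p+M[:,2]*0.7,v=25); f0=F(); print(f0,b())
guard(-M[:,0],14,7,step=1,v=25); print(b(),M.T@(F()-f0))
guard(M[:,1],9,7,step=0.7,v=25); print(b(),M.T@(F()-f0))
E
```

```text
[-0.29128978 -0.92879358 -0.80735152] [ 60.54 -32.23  16.5 ]
guard 10 [0.2, 0.4, 1.0, 0.7, 0.8, 1.5, -0.0, 0.7, 5.6, 8.4] t 11.4083
[ 52.13 -32.24  16.97] [ 8.40424481  5.93951522 -1.19929992]
guard 2.0999999999999996 [4.1, 5.9, 7.2] t 12.1583
[ 52.2  -30.32  17.01] [ 3.84269295 -1.30745835  0.48892366]
```

```bash
python3 - <<'E'
from rb import *
b=lambda: (M.T@(get_obs()["eef_pos"]-O)).round(2)
f0=np.array([-.29,-.93,-.81])
guard(M[:,1],7,7,step=0.7,v=25,f0=f0); print(b(),M.T@(F()-f0),get_obs()["wrist_torque"])
im=camera("scene")[130:260,190:350]; cv2.imwrite("pics/p2s.png",cv2.resize(im[:,:,::-1],None,fx=4.5,fy=4.5,interpolation=cv2.INTER_CUBIC))
E
```

```text
guard 4.199999999999999 [0.7, -0.4, 0.0, 2.6, 5.4, 9.0] t 13.6583
[ 52.42 -27.53  17.13] [ 1.17592732 -8.99887592  0.14568926] [-1.44166621  0.03278605 -0.55653242]
```

View pics/p2s.png

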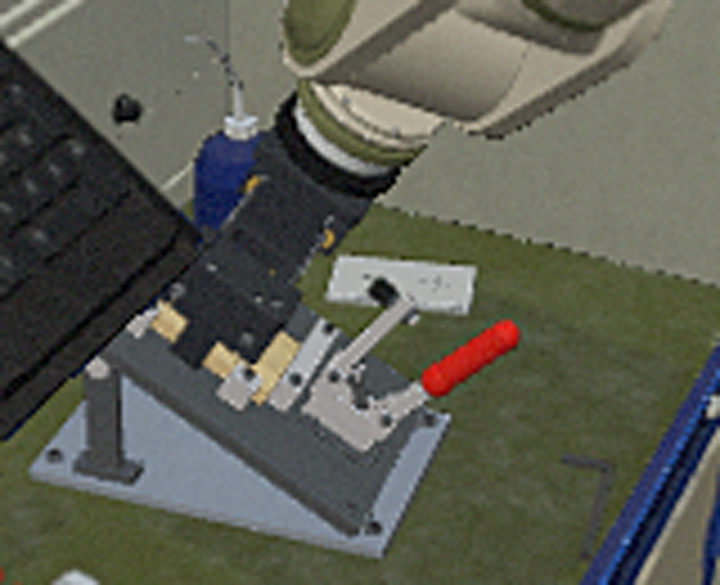

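```bash
python3 - <<'E'
from rb import *
b=lambda: (M.T@(get_obs()["eef_pos"]-O)).round(2)
f0=np.array([-.29,-.93,-.81])
guard(-M[:,2],4,4,step=0.5,v=20,f0=f0); print(b(),M.T@(F()-f0))
p=get_obs()["eef_pos"]; movel(p+M[:,2]*0.4,v=25)
release(); print(b(),F(),get_obs()["gripper_width"],get_obs()["t"])
p=get_obs()["eef_pos"]; movel(p+M[:,2]*110,v=200)
movel(get_obs()["eef_pos"]+np.array([-60,-170,40]),v=250)
for n in("top","scene"):
    im=camera(n); s=im[130:260,180:300] if n=="top" else im[130:260,190:350]; cv2.imwrite(f"pics/p3{n}.png",cv2.resize(s[:,:,::-1],None,fx=4.5,fy=4.5,interpolation=cv2.INTER_CUBIC))
    cv2.imwrite(f"pics/raw3{n}.png",im[:,:,::-1])
print(get_obs()["t"])
E
```

```text
guard 1.5 [0.7, 1.7, 7.4] t 14.4583
[ 52.31 -27.58  15.84] [-1.03502136 -3.62944487  7.35681652]
[ 52.27 -27.52  16.21] [-0.51803832 -0.51487712 -0.2922398 ] 1.0008611093980602 15.3417
17.0333
```

View pics/p3scene.png

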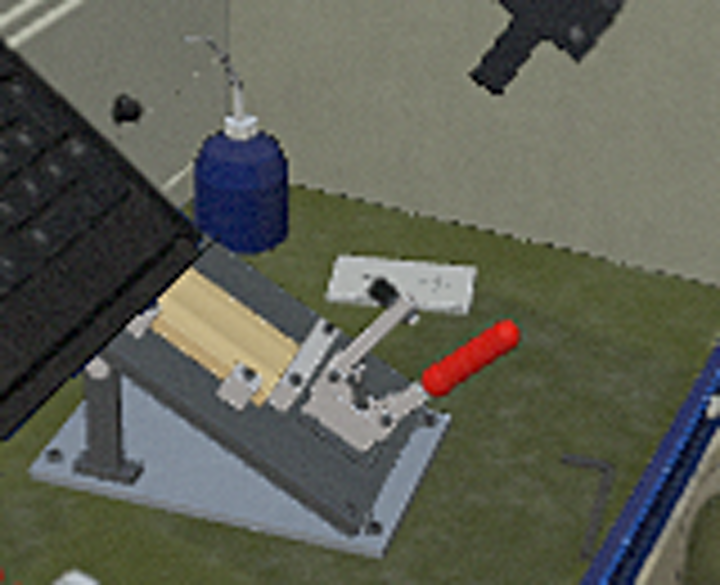

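View pics/p3top.png

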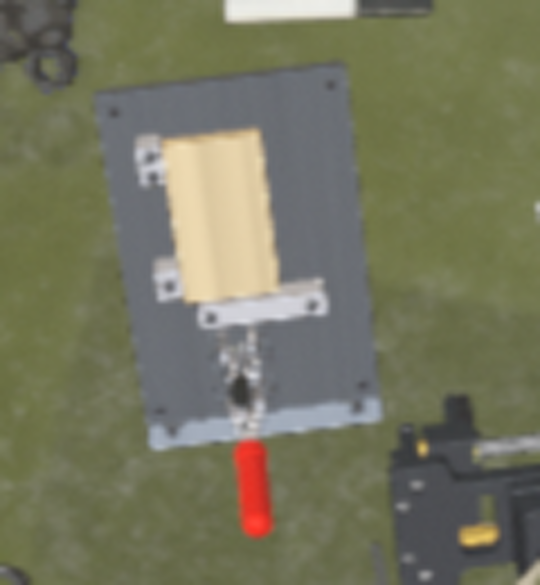

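```bash
cat > meas.py <<'E'
from rb import *
def meas(im,lo,hi,z,dz=0.):
    c=get_calibration("top"); hsv=cv2.cvtColor(im,cv2.COLOR_BGR2HSV); m=cv2.inRange(hsv,lo,hi); r=np.zeros_like(m); r[150:205,205:260]=255; m&=r
    m=cv2.morphologyEx(m,cv2.MORPH_OPEN,np.ones((3,3),np.uint8))
    k=max(cv2.findContours(m,cv2.RETR_EXTERNAL,cv2.CHAIN_APPROX_NONE)[0],key=cv2.contourArea)
    d=ray(c,k.reshape(-1,2))@M; o=M.T@(np.array(c["xyz"])-O); s=(z+dz-o[2])/d[:,2]; w=(o+d*s[:,None])[:,:2]
    rc=cv2.minAreaRect(w.astype(np.float32)); print(cv2.contourArea(k),rc)
E
python3 - <<'E'
from meas import *
im=cv2.imread("pics/raw3top.png")
for dz in (0,2.5): meas(im,(8,50,120),(26,255,255),12,dz)
E
```

```text
736.0 ((50.72136688232422, -28.036991119384766), (103.19317626953125, 57.307586669921875), 0.29749026894569397)
736.0 ((51.782405853271484, -28.106731414794922), (102.93772888183594, 57.165733337402344), 0.2974903881549835)
```

```bash
cat > push.py <<'E'
from rb import *
import sys
b=lambda: (M.T@(get_obs()["eef_pos"]-O)).round(2)
def pushes(z):
    grab(5); print(get_obs()["gripper_width"])
    move_ptp(W((123,-28,z+40)),jigori()); movel(W((118,-28,z)),v=120)
    f0=F(); guard(-M[:,0],14,4,step=1,v=30); print(b(),M.T@(F()-f0))
    p=get_obs()["eef_pos"]; movel(p+M[:,0]*6,v=60); movel(W((118,-28,z+40)),v=150)
    movel(W((53,-87,z+35)),v=200); movel(W((53,-84,z)),v=120)
    f0=F(); guard(M[:,1],14,4,step=1,v=30); print(b(),M.T@(F()-f0))
    p=get_obs()["eef_pos"]; movel(p-M[:,1]*6,v=60); movel(W((53,-90,z+100)),v=200)
    print(get_obs()["t"])
E
python3 - <<'E'
from push import *
pushes(19)
E
```

```text
0.004299389352452945
guard 9 [-0.3, -0.1, -0.1, -1.1, 0.3, 0.2, 0.6, 2.7, 4.7] t 22.0333
[110.27 -28.94  19.86] [4.66700709 1.01901645 0.47867297]
guard 14 [0.2, 0.5, 0.1, 0.9, -0.1, 0.2, -0.5, -0.2, 0.6, -0.2, -0.1, -0.4, -0.7, 3.3] t 27.25
[ 53.45 -69.64  19.  ] [-1.20336097 -3.29696919 -0.23728189]
28.1667
```

```bash
python3 - <<'E'
from rb import *
a=np.radians(-16.9); ux=np.array([np.cos(a),np.sin(a)])
c=np.array([580.3,-313.3])+3*ux
move_ptp((*c,150),down(a)); release()
movel((*c,25),v=180); movel((*c,12.5),v=50); print(F(),get_obs()["eef_pos"])
grab(12); o=get_obs(); print(o["gripper_width"],o["force"],o["t"])
movel((*c,210),v=200); o=get_obs(); print(o["gripper_width"],o["force"],o["t"])
move_ptp(W((60,-31,120)),jigori()); movel(W((57,-31,33)),v=150); o=get_obs(); print(o["gripper_width"],o["force"],o["t"])
for n in("top","scene"):
    im=camera(n); s=im[130:260,180:300] if n=="top" else im[130:260,190:350]; cv2.imwrite(f"pics/p4{n}.png",cv2.resize(s[:,:,::-1],None,fx=4.5,fy=4.5,interpolation=cv2.INTER_CUBIC))
E
```

```text
[0.14398978 0.90536147 0.08134947] [ 583.10540931 -314.12815229   12.36843882]
0.7640419797794593 [-0.1572698   1.02567936  0.201124  ] 31.925
0.765529857974122 [-0.70920906  0.15730183 -0.90077144] 33.0667
0.7021245084395215 [-0.3824054   0.4541862  -2.16782709] 34.725
```

View pics/p4scene.png

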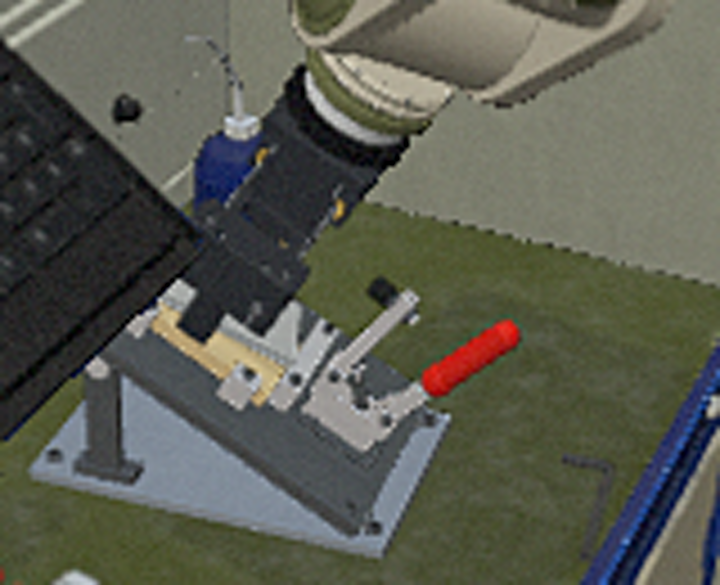

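View pics/p4top.png

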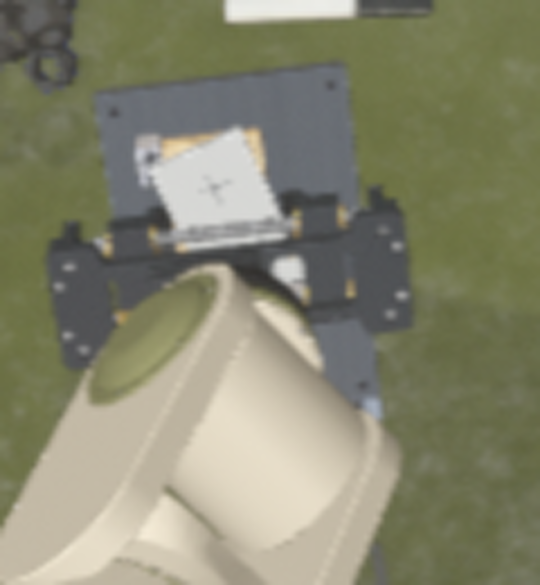

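The top view shows the plate skewed about 15° in the grip, with corners at about (152,180) and (238,128), and the opening is 0.70 rather than 0.63. I had read the sign of the plate's angle wrong: it is +16.9°, not -16.9°. I'll back off and try squaring it with a firmer squeeze.

```bash
python3 - <<'E'
from rb import *
movel(W((62,-36,62)),v=150); print(get_obs()["gripper_width"])
grab(45); o=get_obs(); print(o["gripper_width"],o["force"],o["t"])
pause(0.2); print(get_obs()["gripper_width"])
for n in("top","scene"):
    im=camera(n); s=im[130:260,180:300] if n=="top" else im[130:260,190:350]; cv2.imwrite(f"pics/p5{n}.png",cv2.resize(s[:,:,::-1],None,fx=4.5,fy=4.5,interpolation=cv2.INTER_CUBIC))
E
```

```text
0.7059619377787498
0.6807532972010207 [-0.67407522  0.04666443 -1.21546482] 35.3917
0.6810072530372521
```

View pics/p5scene.png

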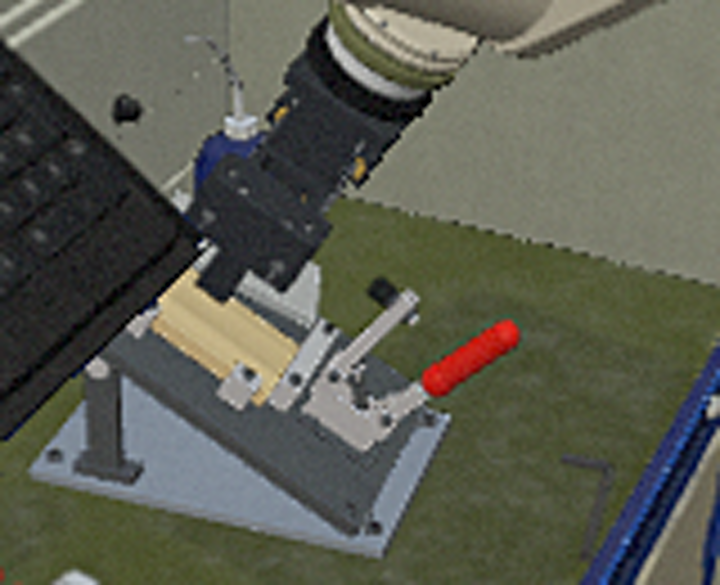

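View pics/p5top.png

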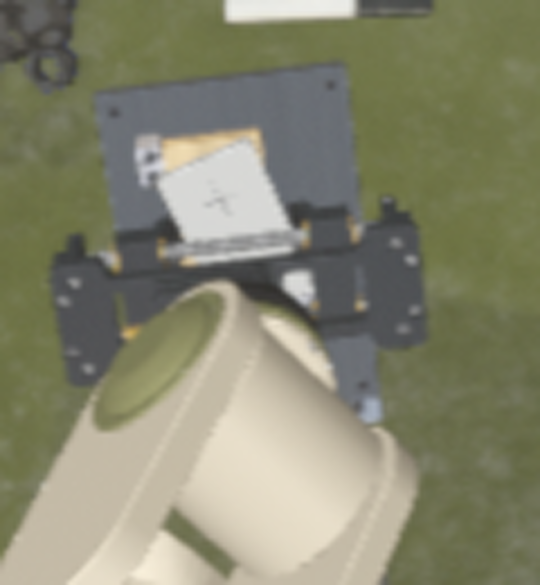

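A firmer squeeze alone won't square it (0.68). I'll put it back on the bench, look, and regrasp at the measured angle.

```bash
python3 - <<'E'
from rb import *
movel(W((62,-60,125)),v=250)
move_ptp((570,-300,70),down(0.0)); movel((570,-300,38),v=150)
guard((0,0,-1),26,4,step=2,v=60); print(get_obs()["eef_pos"])
release(); movel((570,-300,90),v=250); 
move_ptp((430,-330,200),down(0.3)); 
im=camera("top"); cv2.imwrite("pics/raw6.png",im[:,:,::-1]); print(get_obs()["t"])
c=get_calibration("top"); hsv=cv2.cvtColor(im,cv2.COLOR_RGB2HSV)
roi=np.zeros(im.shape[:2],bool); roi[155:230,270:345]=1
m=roi&(hsv[...,2]>170)&(hsv[...,1]<40)
k=max(cv2.findContours(m.astype(np.uint8),cv2.RETR_EXTERNAL,cv2.CHAIN_APPROX_NONE)[0],key=cv2.contourArea)
r=cv2.minAreaRect(onz(c,k.reshape(-1,2),8)[:,:2].astype(np.float32)); print(r,cv2.boxPoints(r).round(1).tolist(),cv2.contourArea(k))
cv2.imwrite("pics/p6.png",cv2.resize(im[140:270,230:370,::-1],None,fx=4.5,fy=4.5))
E
```

```text
guard 26 [-0.1, -0.8, 0.8, -0.4, 0.1, -0.3, 0.3, -0.7, -0.8, -0.3, -0.5, 0.2, 0.8] t 40.6333
[ 570.33226092 -299.40643386   12.75833465]
42.475
((566.5599975585938, -299.9770202636719), (99.73053741455078, 57.25987243652344), 16.532155990600586) [[510.6000061035156, -286.70001220703125], [526.9000244140625, -341.6000061035156], [622.5, -313.20001220703125], [606.2000122070312, -258.29998779296875]] 661.0
```

View pics/p6.png

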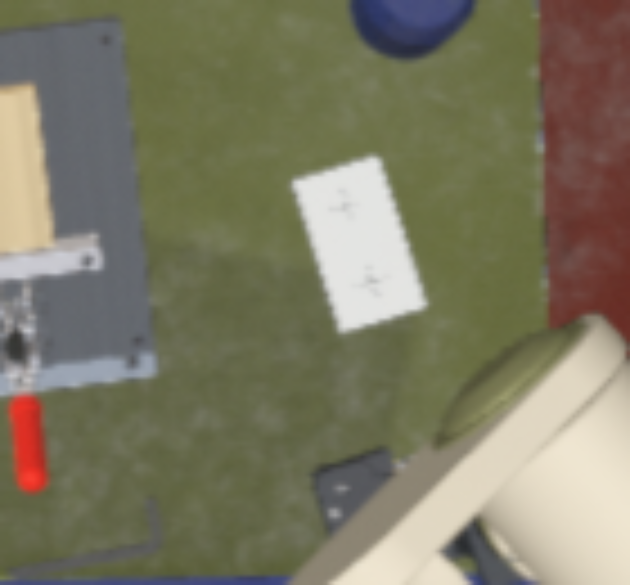

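The plate lies flat at (566.6, -300), long axis at +16.5° (picture corners (293,182), (378,157), (427,303)). Regrasping there.

```bash
python3 - <<'E'
from rb import *
a=np.radians(16.5); ux=np.array([np.cos(a),np.sin(a)])
c=np.array([566.5,-300.4])+3*ux
move_ptp((*c,60),down(a)); movel((*c,12.5),v=120)
grab(14); o=get_obs(); print(o["gripper_width"],o["force"],o["t"])
if abs(o["gripper_width"]-.633)<.012:
    movel((*c,190),v=250)
    move_ptp(W((60,-31,110)),jigori()); movel(W((56,-31,32)),v=180); o=get_obs(); print(o["gripper_width"],o["force"],o["t"])
    im=camera("top"); s=im[130:260,180:300]; cv2.imwrite(f"pics/p7top.png",cv2.resize(s[:,:,::-1],None,fx=4.5,fy=4.5,interpolation=cv2.INTER_CUBIC))
E
```

```text
0.6314814265473663 [ 0.15979652 -0.48261245  1.38812345] 44.425
0.6369215350140964 [-0.0917208   0.85486242 -1.19933682] 46.7333
```

View pics/p7top.png

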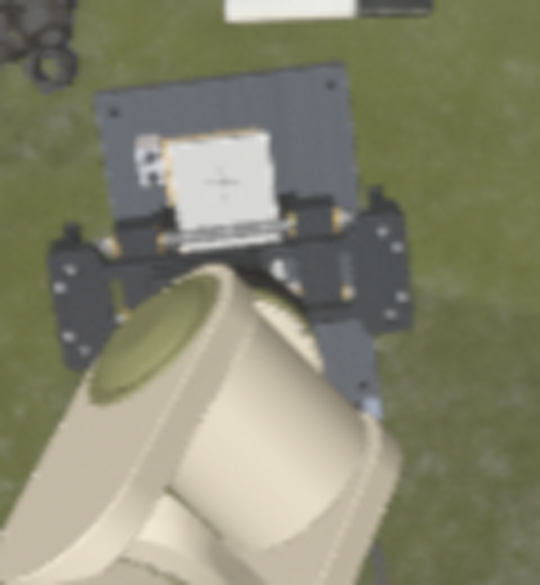

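Now it is square in the grip (0.637; the plate's left edge at about (170,180) runs parallel to the board). Next I'll lower it and push it home.

```bash
python3 - <<'E'
from rb import *
b=lambda: (M.T@(get_obs()["eef_pos"]-O)).round(2)
f0=F()
guard(-M[:,2],9,4,step=1,v=40,f0=f0); print(b(),M.T@(F()-f0))
p=get_obs()["eef_pos"]; movel(p+M[:,2]*0.6,v=30)
guard(-M[:,0],10,6,step=1,v=40,f0=f0); print(b(),M.T@(F()-f0))
guard(M[:,1],9,6,step=0.8,v=40,f0=f0); print(b(),M.T@(F()-f0),get_obs()["t"],get_obs()["gripper_width"])
E
```

```text
guard 6 [-0.4, -0.9, 0.5, -0.6, 1.9, 10.8] t 48.2833
[ 56.99 -31.76  27.2 ] [-1.6816385  -1.22728761 10.75290131]
guard 6 [0.0, -0.2, 1.1, 0.7, 2.1, 7.6] t 50.0333
[ 52.21 -31.85  28.15] [ 7.58629783  0.74457202 -0.10719328]
guard 5.6000000000000005 [-1.1, 1.9, 2.3, 2.9, 1.7, 5.9, 9.6] t 51.7833
[ 52.45 -27.55  28.28] [ 1.14197405 -9.63354661 -0.53950238] 51.7833 0.6334908747427138
```

```bash
python3 - <<'E'
from rb import *
b=lambda: (M.T@(get_obs()["eef_pos"]-O)).round(2)
p=get_obs()["eef_pos"]; movel(p-M[:,2]*0.8,v=30); print(F())
release(); print(F(),get_obs()["t"])
p=get_obs()["eef_pos"]; movel(p+M[:,2]*100,v=250)
movel(get_obs()["eef_pos"]+np.array([-90,-120,40]),v=300)
for n in("top","scene"):
    im=camera(n); s=im[130:260,180:300] if n=="top" else im[130:260,190:350]; cv2.imwrite(f"pics/p8{n}.png",cv2.resize(s[:,:,::-1],None,fx=4.5,fy=4.5,interpolation=cv2.INTER_CUBIC))
    cv2.imwrite(f"pics/raw8{n}.png",im[:,:,::-1])
print(get_obs()["t"],get_obs()["eef_pos"])
from meas import meas
meas(cv2.imread("pics/raw8top.png"),(0,0,195),(180,25,255),20,2.5)
# grip
P=[];D=[]
for n in("top","scene"):
    c=get_calibration(n); im=cv2.imread(f"pics/raw3{n}.png"); h=cv2.cvtColor(im,cv2.COLOR_BGR2HSV)
    m=((h[...,1]>150)&(h[...,2]>100)&((h[...,0]<8)|(h[...,0]>172))).astype(np.uint8); r=np.zeros_like(m)
    if n=="top": r[210:260,220:255]=1
    else: r[190:225,275:315]=1
    m*=r; k=max(cv2.findContours(m,0,1)[0],key=cv2.contourArea); q=cv2.minAreaRect(k); print(n,q,cv2.contourArea(k))
    d=ray(c,[q[0]])[0]; d/=np.linalg.norm(d); P.append(np.array(c["xyz"]));D.append(d)
A=np.c_[D[0],-D[1]]; s=np.linalg.lstsq(A,P[1]-P[0],rcond=None)[0]
a1,a2=P[0]+s[0]*D[0],P[1]+s[1]*D[1]; g=(a1+a2)/2; pv=W((-64,-28,33.5+2.5)); print("grip",g,"gap",np.linalg.norm(a1-a2),"pivot",pv,"bed",M.T@(g-O),"dist",np.linalg.norm(g-pv))
v=M.T@(g-pv); print("angle in bed xz above -x",np.degrees(np.arctan2(v[2],-v[0])), v)
E
```

```text
[ 0.86364691 -3.69645181 -1.149627  ]
[ 0.3199096  -0.41322677  0.37041088] 52.6667
53.9833 [ 458.4207414  -200.17404673  236.26642055]
772.0 ((42.54149627685547, -33.136253356933594), (113.28460693359375, 72.86740112304688), 0.29790329933166504)
top ((235.82315063476562, 238.40853881835938), (21.31328773498535, 6.846755504608154), 83.6598129272461) 118.0
scene ((294.2719421386719, 209.14755249023438), (6.370856285095215, 24.693241119384766), 57.094757080078125) 123.0
grip [447.69625938 -92.92432547 111.2943864 ] gap 3.660826050345588 pivot [493.10603162 -88.11441276  60.54603321] bed [-78.17145376 -27.79958048 102.7810434 ] dist 68.2684262885371
angle in bed xz above -x 78.01912386230657 [-14.17145376   0.20041952  66.7810434 ]
```

View pics/p8top.png

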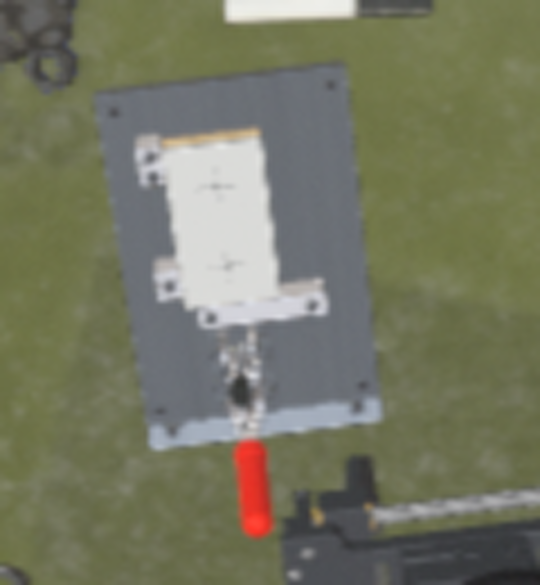

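View pics/p8scene.png

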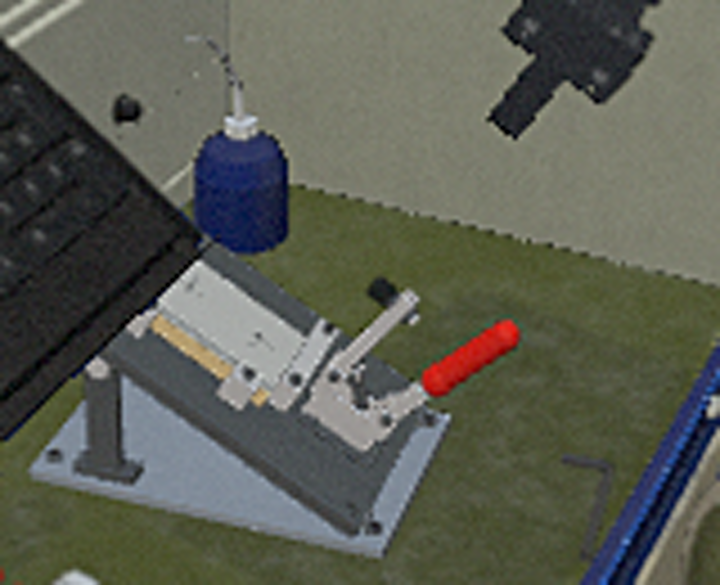

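The pictures show the plate flush on the board: its left edge runs (163,140) to (187,300) along both side blocks and its low edge meets the low fence. The home TCP position is the same as the board's. The raised grip is at (448,-93,111). I'll press the handle down along its arc with the fingers closed.

```bash
cat > clampit.py <<'E'
from rb import *
h=np.array([np.cos(J[3]),np.sin(J[3]),0]); z=np.array([0,0,1.])
pv=W((-64,-28,36)); rot=down(J[3])
def tcp(th,ex=0):
    c=pv+68*(-np.cos(th)*h+np.sin(th)*z)+(8.5+ex)*(np.sin(th)*h+np.cos(th)*z)
    return c+h*9*np.tanh(th/.2)+z*11
E
python3 - <<'E'
from clampit import *
s=tcp(.85)+z*14
grab(5); move_ptp(s,rot); f0=F(); print(get_obs()["t"],s,f0)
for th in np.linspace(.8,-.22,9):
    movel(tcp(th),v=110); print(round(th,2),(F()-f0).round(1))
k=0
while k<8:
    k+=1; movel(tcp(-.22)-z*1.5*k,v=60); f=(F()-f0); print(k,f.round(1))
    if f[2]>13: break
print(get_obs()["t"],get_obs()["eef_pos"])
im=camera("scene"); cv2.imwrite(f"pics/p9scene.png",cv2.resize(im[130:260,190:350,::-1],None,fx=4.5,fy=4.5,interpolation=cv2.INTER_CUBIC))
E
```

```text
55.9917 [463.78740868 -91.35009774 142.2429575 ] [-0.09075161  0.38471051  0.31963981]
0.8 [-0.3 -1.6 -0.3]
0.67 [ 0.2 -0.9 -1.2]
0.55 [-0.3 -0.3 -0.7]
0.42 [-0.5 -0.7 -0. ]
0.29 [ 0.6 -0.9 -0.3]
0.16 [ 0.1 -0.6 -0. ]
0.04 [ 0.4 -0.3 -0.8]
-0.09 [-0.  -1.2 -0.2]
-0.22 [-0.3 -0.4 -0.7]
1 [ 1.3 -0.7  0.2]
2 [ 0.6 -0.1  0.2]
3 [-0.8 -1.4 -0.2]
4 [-0.2  0.4  2.8]
5 [-3.1  1.5 15.3]
59.5417 [418.54616688 -96.53373756  58.36487306]
```

View pics/p9scene.png

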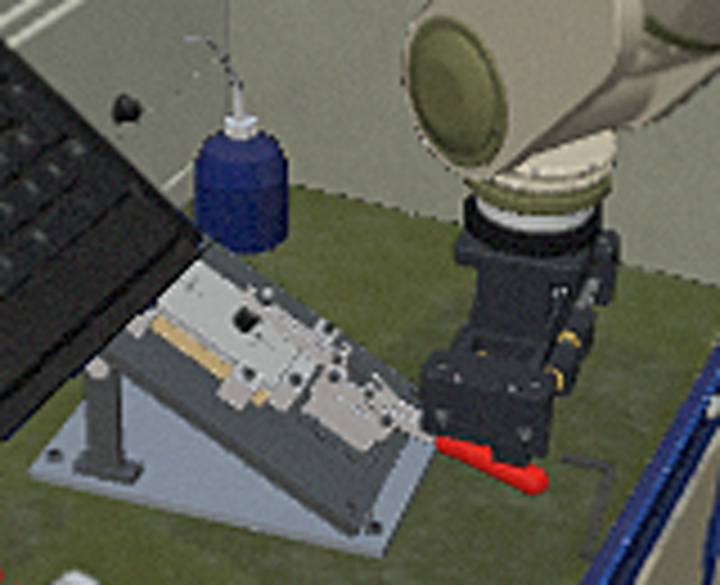

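```bash
python3 - <<'E'
from clampit import *
p=get_obs()["eef_pos"]; f1=F(); movel(p-z*1.2,v=40); print(F()-f1)
movel(p+z*110-60*h,v=200); 
for n in("top","scene"):
    im=camera(n); s=im[130:260,180:300] if n=="top" else im[130:260,190:350]; cv2.imwrite(f"pics/p10{n}.png",cv2.resize(s[:,:,::-1],None,fx=4.5,fy=4.5,interpolation=cv2.INTER_CUBIC))
print(get_obs()["t"],F())
E
```

```text
[-1.68419708 -0.06324194  4.28994684]
60.725 [0.43899677 0.08752971 0.33133282]
```

View pics/p10scene.png

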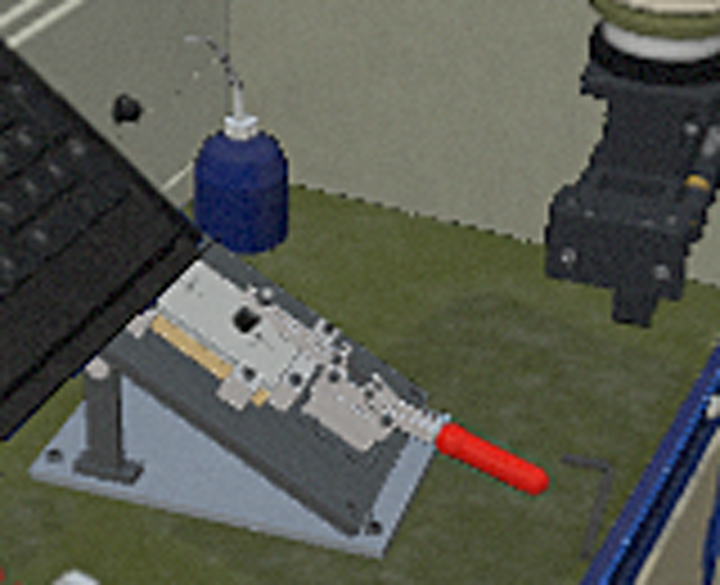

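View pics/p10top.png

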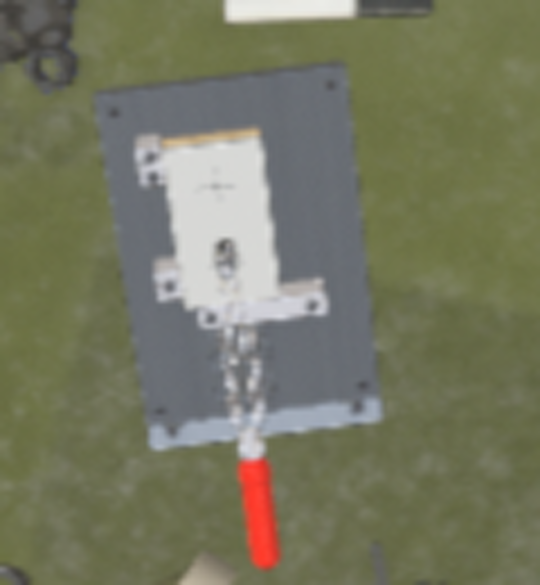

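The clamp is shut: grip at (490,460) in the scene view, rubber tip on the plate at (245,320). The stack still sits against both fences and the arm is clear, so I'm handing in.

```bash
python3 -c "
from rig import *
finish_job(); print(get_obs()['t'])"
```

```text
the job is handed in; nothing more can be done
the job is handed in; nothing more can be done
```

The jig is loaded and clamped, and I handed the job in at about 61 s of the 72 s allowed. No verdict was reported.

**What I did:**
- **Board:** I laid it on the bed, pushed it against both fences under force feedback and let go. I then nudged its top end and right side with the closed fingers to be sure it was home.
- **Plate:** my first grasp was skewed because I misread the sign of the plate's angle. I set it back on the bench, measured it again, and regrasped it square. I then laid it on the board, pushed it against both fences and let go.
- **Clamp:** I pressed the red handle down until the force rose to about 15–20 N on its stop, then withdrew.

**What the last checks showed:**
- **Board:** after release the camera put its centre at bed (50.7, -28.0) mm, 0.3° off parallel. The nudges afterwards found it firm in x; the side nudge ended on its last step at about 3 N.
- **Plate:** it stopped within about 0.2 mm of the tool position where the board had stopped, and it looks flush with both fences in the pictures. I did not nudge it after letting go, to save time. The colour mask ran into the fences (113 x 73 mm), so I have no camera measurement of it.
- **Clamp:** the final pictures show the handle down and the rubber tip on the plate. I could not read the tip force or the handle angle directly.
- **Rest of the scene:** the force on the tool was about zero. I touched none of the other objects that I know of. The oil can looks unmoved in the pictures, but I did not measure how far any of the other things had moved.
- **Bed height:** touching the bed put it about 2.5 mm higher than the camera fit; I worked from the touch value.

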